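# Show the due tin's base to the date-check camera

## Task

One of the three tins in the divided steel tray is due for a date check: the one in the bay that the kitchen timer lies in front of. Take that tin out and show its base to the small inspection camera on the worktop: held in the air with the base square to the lens, centred on it and 8 cm from the glass, without touching the camera or shifting the other tins and the things in front of the tray. Finish while still holding it there, steady; do not put it down or let go.

Things in the scene. Friction and masses are not known exactly. Their poses are not given: they have to be found in the camera images.
- tray: shallow fixed steel tray, 100 x 322 mm, floor 3 mm thick, rims and dividers 12 mm high, three bays side by side along its y axis at 105 mm pitch; origin at the centre of its underside on the worktop; x points away from the robot side, y to the left; turned by up to 0.15 rad about z
- camera_stand: fixed round foot (110 mm across, 13 mm thick) with a two-armed fork of aluminium, 100 mm high and about 118 mm across the pivot knobs (along its y), that carries the inspection camera's tilting head; origin at the centre of the foot's underside; its -x side is the front, to which the lens leans
- lens (a point): centre of the front glass of the inspection camera, a black drum 72 mm across, 57 mm long, with a white ring light. Its z axis is the optical axis, out of the glass towards what is viewed: it points up and leans to the robot side, 0.43 to 0.79 rad from vertical (differs from start to start; stiff pivot 25 mm behind this point, 85 mm above the worktop)
- kitchen_timer: white square digital timer lying flat on the worktop, 62 x 62 x 14 mm, about 110 mm in front (on the robot side) of one tray bay: it marks that bay's tin; origin at the centre of its underside
- orange_jar: small white jar with a wide lid, 54 mm across, 50 mm high, in front of another bay; origin at the centre of its underside; a bystander
- small_jigger: small steel double jigger standing upright, 38 mm across, 66 mm high, in front of the remaining bay; origin at the centre of its underside; a bystander
- tin_a: loose closed food tin standing in the left bay, upright cylinder 57 mm across and 72 mm high, about 0.13 to 0.25 kg; the three tins are alike; origin at the centre of its base (underside), z axis along the tin from base to top; plain side walls, grip it round the wall from above, about 50 mm above the base
- bay_a (a point): centre of the floor of the left bay of the tray (3 mm above the worktop); axes as the tray's: the thing in front of this bay has nearly the same y in this frame and x about -0.11
- tin_b: loose closed food tin standing in the middle bay, upright cylinder 57 mm across and 72 mm high, about 0.13 to 0.25 kg; the three tins are alike; origin at the centre of its base (underside), z axis along the tin from base to top; plain side walls, grip it round the wall from above, about 50 mm above the base
- bay_b (a point): centre of the floor of the middle bay of the tray (3 mm above the worktop); axes as the tray's: the thing in front of this bay has nearly the same y in this frame and x about -0.11
- tin_c: loose closed food tin standing in the right bay, upright cylinder 57 mm across and 72 mm high, about 0.13 to 0.25 kg; the three tins are alike; origin at the centre of its base (underside), z axis along the tin from base to top; plain side walls, grip it round the wall from above, about 50 mm above the base
- bay_c (a point): centre of the floor of the right bay of the tray (3 mm above the worktop); axes as the tray's: the thing in front of this bay has nearly the same y in this frame and x about -0.11
Not all that is in view belongs to the job. Leave any blue or purple look-alike of the tin_b alone.

How it is judged:
By the outcome, as a careful person would: the job done as asked, in the order asked, and still so for the second after the job is handed in, while the arm keeps its last pose, push and grip.
It also fails if it takes over 32 s, if anything falls off the work surface, if the arm or the gripper's body presses on something with over 40 N, if the wrist force passes 120 N, or if a joint passes its speed limit or range.

## Robot

A 6-joint arm with a two-finger parallel gripper is mounted at the origin on a cart in front of the work surface, level with it; the furniture and walls round the work are solid. World frame = base frame: x ahead of the robot, y to its left, z up, the work surface at z = 0. Lengths are in m, angles in rad, forces in N, time in s.
With the tool pointing down it reaches from about 0.425 to 0.95 m from the base axis. Payload 3.5 kg.
Tool frame: the origin (TCP) lies midway between the tips of the shut fingers; the grasp point (between the pads) lies 19 mm behind it (ctrl.hold_point_z is the distance from the TCP to the grasp point, in m); z points along the fingers, y is the line along which they close (so a half turn about z gives the same grasp; the last joint's range is limited). The gripper opens to 85 mm and grips with 20 to 120 N. Pads are 22 mm wide; open, the fingers measure 114 mm over their backs; the gripper's body (76 mm by 85 mm) begins 54 mm behind the grasp point. The pads swing forward as they close: fully open they stand 13 mm farther back than shut.
Start: joints at [-1.415, 0.286, 1.577, -0, 1.279, -0.15], TCP at [0.203, -0.644, 0.231] pointing down, gripper open.
Joint ranges: [-2.77, 2.77], [-0.9, 2.22], [0.21, 2.48], [-1.53, 4.67], [0.24, 2.81], [-2.84, 2.84]. Speed limits (rad/s): [2.79, 2.79, 3.14, 3.14, 3.14, 3.14].

## Interface

Orientations are given as a unit quaternion [x, y, z, w].
In Python, from plant import readout, cams, sign_off, ctrl gives the robot as it stands. The module is installed in compiled form; this text tells all that it offers.
- The arm moves only by the tool step_arm, never from a script. Its argument "increments" is a list of rows, each a list of 2 entries, a list of its own where there are three numbers: the shift along the world's x, y, z in mm, then the turn, a rotation vector about the world's x, y, z in rad. In form: [[[x, y, z], [rx, ry, rz]], ...]. A call has 1 to 8 rows; each row shifts and turns the commanded pose from where the row before left it; what a row does not reach is not made up. A row lasts 1/12 s, in which the tool goes at most 41.7 mm and 7.16 degrees, less where a joint would pass 70% of its speed; a pose out of reach is approached as far as the arm can. A call is refused whole if a number of a shift passes 41.7 or a number of a turn 0.125, either way. A call with a gripper value outside its range is refused whole. "fingers" is the opening, from -1 (shut) to 1 (fully open), set as the call begins (left out, the last holds). The fingers move at their own pace and stop on an object; "grip_force" is the grip in N (left out, the last holds). Time passes only in rows, so rows that do not move let the fingers close. It gives the time, the measured TCP pose, the force, the opening and the grip force at its end, in the units of the state.
- readout.get_state(): the state, without advancing time (a new reading comes with each control period).
- cams.read_camera(name): name is "scene" or "top" or "wrist"; returns the picture (480x640x3 uint8, red, green, blue); there is no depth.
- cams.get_calibration(name): a dict with "fx", "fy", "cx", "cy" (pixels), "eye" and "rotation" of the camera in the world; the wrist camera has in their place "T_tool_cam" (4x4, takes a point from camera to tool coordinates, whose origin is the TCP and whose axes are the flange's). Camera axes: x right, y up, looking along -z (the intrinsics and any distortion apply to the point x, -y, -z); pixel columns grow to the right and rows downward; lengths in m; the calibration is good to about 2 mm. A picture is of the moment at which its call begins: read the wrist's pose just before it. get_calibration takes no time and is no camera call.
- sign_off(): hands the job in; it is judged then, once.
The state is a dict: "time": time; "qpos": joint angles; "dq": joint speeds; "joint_efforts": joint torques, N m; "eef_pos": TCP position; "tcp_rot": TCP orientation; "contact_force": force on the tool from outside, world axes, zero at the start; "wrist_torque": the same for the moment, N m; "opening": opening from 0.0 (shut) to 1.0 (fully open); "finger_force": force on a finger pad.
Only numpy, scipy, OpenCV 4.12 (cv2) and the standard library are available. Lean on these libraries where they do the work, as an engineer would, in place of code of your own. Each camera call takes 0.05 s, during which the arm holds its last target. There are 200 camera calls.

## Working session

There is one attempt and no reset: what is moved stays moved. The work goes in short steps, Python scripts to look and compute and a tool call to move; the robot and the scene stay as the last step left them, time stands still between calls to the robot, and variables do not carry over. Pictures are saved under pics/ and viewed, at most 10 in all, crops included, and the job is handed in when it is done.

Besides the shell and the picture viewer there is one more tool, called after "Call:" as name(argument=value, ...), one argument or row to a line, values as JSON. step_arm: Moves the arm, as the interface text tells. Its arguments: {"type":"object","properties":{"increments":{"type":"array","items":{"type":"array"}},"fingers":{"type":"number"},"grip_force":{"type":"number"}},"required":["increments"]}

```bash
mkdir -p pics
python3 - <<'E'
from plant import readout,cams,ctrl
import cv2,numpy as np
s=readout.get_state();print(s['time'],s['eef_pos'],s['tcp_rot'],s['opening'],ctrl.hold_point_z)
for n in ['scene','top']:
    im=cams.read_camera(n);cv2.imwrite(f'pics/{n}0.png',im[:,:,::-1])
    print(n,cams.get_calibration(n))
print(cams.get_calibration('wrist'))
E
```

```text
0.0 [ 0.20312681 -0.64300863  0.22991074] [ 9.88332133e-01  1.52309289e-01 -7.68321222e-06 -1.21482585e-03] 1.0023490253660219 0.0187
scene {'fx': 519.409092020642, 'fy': 519.409092020642, 'cx': 315.48469630929355, 'cy': 232.0628290589119, 'eye': array([-0.06877733,  0.81792299,  0.5593104 ]), 'rotation': array([-0.18092454,  0.47096626,  0.80797674, -0.30435288])}
top {'fx': 440.841131661279, 'fy': 440.841131661279, 'cx': 316.87911195740696, 'cy': 230.3849028317166, 'eye': array([0.42047279, 0.14795672, 0.94759271]), 'rotation': array([ 0.04022879, -0.0175454 , -0.69950032,  0.71328333])}
{'fx': 388.124753786822, 'fy': 388.124753786822, 'cx': 325.50925715554985, 'cy': 239.28283974686315, 'T_tool_cam': array([[-1.18304964e-03,  9.57014023e-01,  2.90039239e-01,
         7.43199471e-02],
       [ 9.99998862e-01,  8.60664406e-04,  1.23907508e-03,
         3.43928490e-04],
       [ 9.36185775e-04,  2.90040375e-01, -9.57013952e-01,
        -1.43179898e-01],
       [ 0.00000000e+00,  0.00000000e+00,  0.00000000e+00,
         1.00000000e+00]])}
```

View pics/scene0.png

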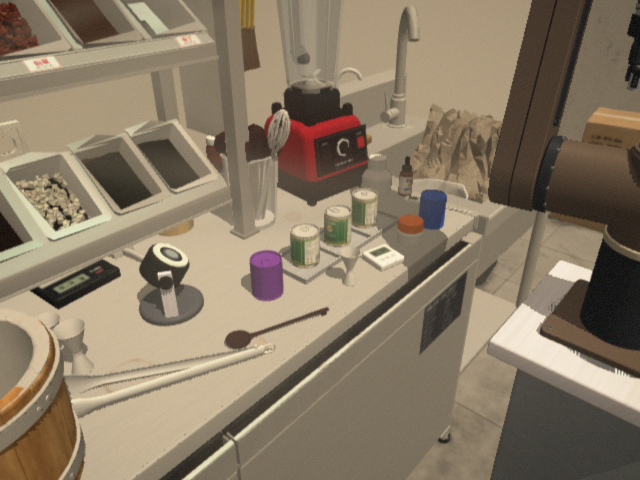

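View pics/top0.png

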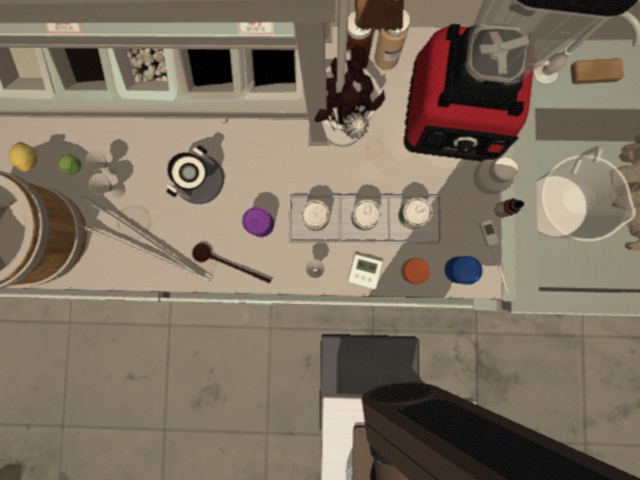

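The scene view shows three green tins in the tray at (305,245), (338,226) and (364,208), with the timer at (383,257) and the inspection camera at (165,270). In the top view the tins are at (316,214), (366,213) and (416,213). The timer at (366,271) is in front of the middle bay, the jigger at (315,268) is left and the jar at (416,271) is right. The look-alikes are purple (257,222) and blue (464,269). I choose tin_b at (366,213).

```bash
cat > h.py <<'E'
import numpy as np,cv2
from scipy.spatial.transform import Rotation as R
from plant import readout,cams,ctrl
def pose(n,s=None):
    c=cams.get_calibration(n)
    if n!='wrist': return c,np.array(c['eye']),R.from_quat(c['rotation']).as_matrix()
    s=s or readout.get_state();T=np.array(c['T_tool_cam']);Q=R.from_quat(s['tcp_rot']).as_matrix()
    return c,Q@T[:3,3]+s['eef_pos'],Q@T[:3,:3]
def ray(n,uv,s=None):
    c,e,M=pose(n,s);d=M@np.array([(uv[0]-c['cx'])/c['fx'],-(uv[1]-c['cy'])/c['fy'],-1]);return e,d/np.linalg.norm(d)
def onz(n,uv,z,s=None):
    e,d=ray(n,uv,s);return e+d*(z-e[2])/d[2]
def tri(rs):
    A=0;b=0
    for e,d in rs: P=np.eye(3)-np.outer(d,d);A=A+P;b=b+P@e
    x=np.linalg.solve(A,b);return x,[np.linalg.norm(np.cross(x-e,d)) for e,d in rs]
def proj(n,p,s=None):
    c,e,M=pose(n,s);q=M.T@(np.array(p)-e);return np.array([c['cx']-c['fx']*q[0]/q[2],c['cy']+c['fy']*q[1]/q[2]])
E
python3 - <<'E'
from h import *
for nm,uv,z in [('tinA',(316,214),.075),('tinB',(366,213),.075),('tinC',(416,212),.075),('timer',(366,271),.014),('jigger',(315,268),.066),('jar',(416,271),.05),
 ('purple',(257,222),.07),('tray bl',(291,194),.012),('tray br',(437,198),.012),('tray fl',(290,240),.012),('tray fr',(439,242),.012),('foot',(196,180),.013),('shelf post',(330,145),0.0),('blue',(464,270),.07)]:
    print(nm,onz('top',uv,z).round(4))
a=cv2.imread('pics/scene0.png')[235:325,125:215];b=cv2.imread('pics/top0.png')[130:220,145:235]
c=cv2.imread('pics/top0.png')[180:300,280:450]
r=lambda x,k:cv2.resize(x,None,fx=k,fy=k,interpolation=cv2.INTER_CUBIC)
A=np.hstack([r(a,4.2),r(b,4.2)]);cv2.imwrite('pics/c1.png',A);cv2.imwrite('pics/c2.png',r(c,4.5))
print(tri([ray('scene',(176,256)),ray('top',(190,173))]))
E
```

```text
tinA [0.5244 0.1792 0.075 ]
tinB [0.5281 0.0798 0.075 ]
tinC [ 0.5318 -0.0188  0.075 ]
timer [0.4129 0.0736 0.014 ]
jigger [0.4171 0.1792 0.066 ]
jar [ 0.4153 -0.0239  0.05  ]
purple [0.5068 0.2976 0.07  ]
tray bl [0.5743 0.2361 0.012 ]
tray br [ 0.5705 -0.0751  0.012 ]
tray fl [0.4752 0.2357 0.012 ]
tray fr [ 0.477  -0.0792  0.012 ]
foot [0.6015 0.4431 0.013 ]
shelf post [0.686  0.1543 0.    ]
blue [ 0.4193 -0.1137  0.07  ]
(array([0.59587493, 0.4251551 , 0.1019228 ]), [np.float64(0.0029991073339555264), np.float64(0.002999107333955429)])
```

View pics/c1.png

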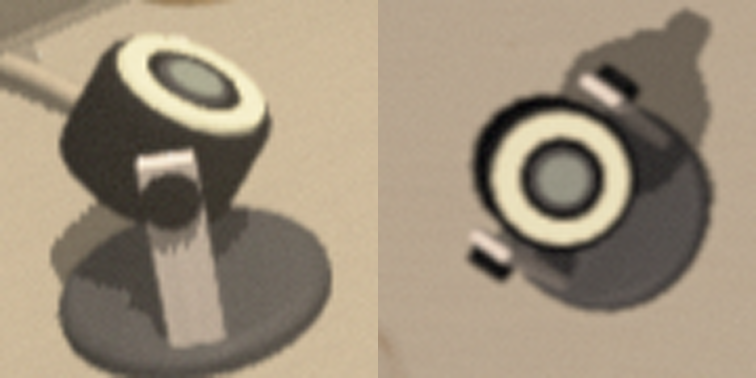

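View pics/c2.png

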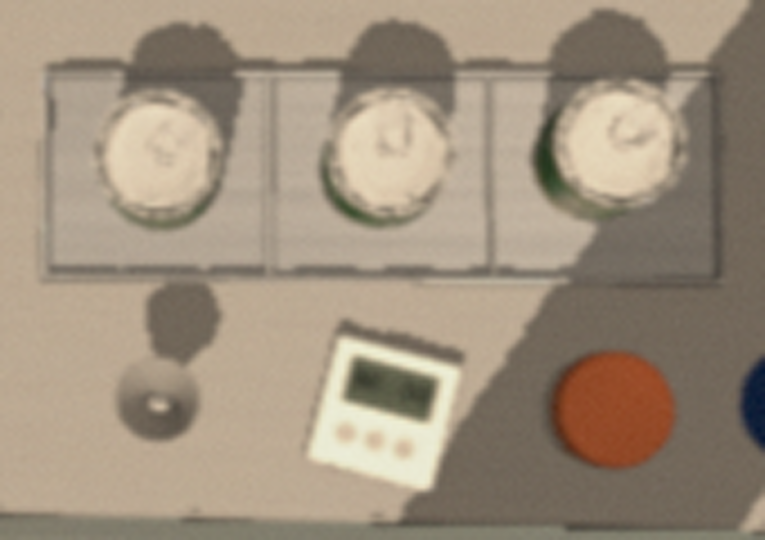

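The crops confirm the timer in front of the middle bay, so tin_b is the target, with its top centre at about (367,214). They also show the inspection camera, with its ring at top (189,172) and scene (171,255), leaning towards the robot and the tins. Next I go over it for a close wrist view.

Call:
step_arm(
  increments=[
    [[24,31,0],[0,0,0.06]],
    [[24,31,0],[0,0,0.06]],
    [[24,31,0],[0,0,0.06]],
    [[24,31,0],[0,0,0.06]],
    [[24,31,0],[0,0,0.06]],
    [[24,31,0],[0,0,0.06]],
    [[24,31,0],[0,0,0.06]],
    [[24,31,0],[0,0,0.06]],
  ],
  fingers=1,
)

```text
time: 0.77
eef_pos: [0.3959, -0.3937, 0.2308]
tcp_rot: [0.923, 0.384, -0.0, -0.0]
contact_force: [0.4, -0.1, 0.0]
opening: 0.999
finger_force: 0.0
```

Call:
step_arm(
  increments=[
    [[24,31,0],[0,0,0.06]],
    [[24,31,0],[0,0,0.06]],
    [[24,31,0],[0,0,0.04]],
    [[6,40,0],[0,0,0]],
    [[6,40,0],[0,0,0]],
    [[6,40,0],[0,0,0]],
    [[6,40,0],[0,0,0]],
    [[6,40,0],[0,0,0]],
  ],
)

```text
time: 1.43
eef_pos: [0.4968, -0.1006, 0.2309]
tcp_rot: [0.89, 0.455, -0.0, -0.0]
contact_force: [1.1, -0.5, -0.7]
opening: 1.001
finger_force: 0.0
```

Call:
step_arm(
  increments=[
    [[6,40,0],[0,0,0]],
    [[6,40,0],[0,0,0]],
    [[6,40,0],[0,0,0]],
    [[6,40,0],[0,0,0]],
    [[5,40,0],[0,0,0]],
    [[5,40,0],[0,0,0]],
    [[5,40,0],[0,0,0]],
    [[5,40,0],[0,0,0]],
  ],
)

```text
time: 2.1
eef_pos: [0.5407, 0.2194, 0.2309]
tcp_rot: [0.89, 0.456, -0.0, -0.0]
contact_force: [-0.5, 0.3, 0.1]
opening: 1.0
finger_force: 0.0
```

Call:
step_arm(
  increments=[
    [[5,35,0],[0,0,0]],
    [[5,35,0],[0,0,0]],
    [[5,35,0],[0,0,0]],
    [[5,30,0],[0,0,0]],
    [[0,0,0],[0,0,0]],
    [[0,0,0],[0,0,0]],
  ],
)

```text
time: 2.6
eef_pos: [0.5606, 0.3536, 0.2302]
tcp_rot: [0.89, 0.457, -0.001, 0.0]
contact_force: [0.3, -1.1, -0.1]
opening: 1.0
finger_force: 0.0
```

Run:
```python
from h import *
import pickle
s=readout.get_state();im=cams.read_camera('wrist');cv2.imwrite('pics/w1.png',im[:,:,::-1]);pickle.dump(s,open('w1.pkl','wb'))
print(s['time'],s['eef_pos'],R.from_quat(s['tcp_rot']).as_matrix().round(3),s['qpos'],s['contact_force'])
print('lens',proj('wrist',(.596,.425,.102),s), 'lip',tri([ray('scene',(216,215)),ray('top',(308,112))]))
```

```text
2.6 [0.56059773 0.35355986 0.23018388] [[ 0.583  0.813 -0.002]
 [ 0.813 -0.583 -0.001]
 [-0.002 -0.001 -1.   ]] [ 4.09974293e-01  2.61749569e-01  1.60879191e+00 -3.58892212e-04
  1.27289853e+00  1.03243583e+00] [ 0.32231819 -1.06799686 -0.14232948]
lens [305.79270387 114.25689134] lip (array([0.75267813, 0.20764107, 0.03688202]), [np.float64(0.007981694992853), np.float64(0.007981694992852905)])
```

View pics/w1.png

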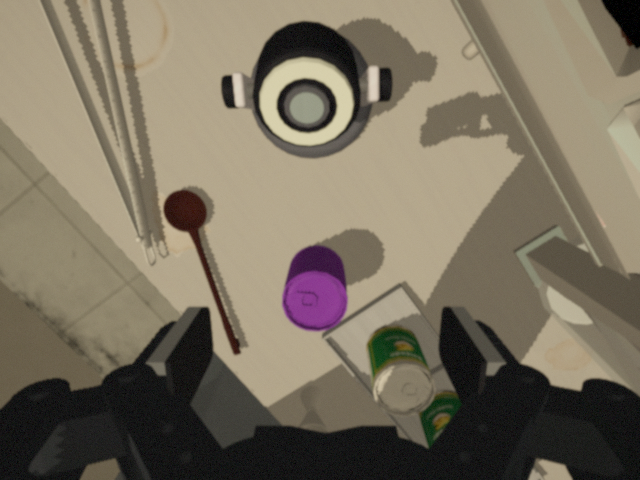

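The wrist view shows the ring at about (307,105), the knobs at (234,90) and (380,83), the purple look-alike at (315,290), and clear space around the camera. I take one more view from further on, then fit the ring circle.

Call:
step_arm(
  increments=[
    [[23,33,0],[0,0,0]],
    [[23,33,0],[0,0,0]],
    [[0,0,0],[0,0,0]],
    [[0,0,0],[0,0,0]],
    [[0,0,0],[0,0,0]],
  ],
)

```text
time: 3.07
eef_pos: [0.6073, 0.4169, 0.2308]
tcp_rot: [0.891, 0.455, -0.001, 0.0]
contact_force: [-0.4, -0.2, 1.0]
opening: 1.001
finger_force: 0.0
```

```bash
cat > ring.py <<'E'
from h import *
import pickle
from scipy.optimize import least_squares
s1=pickle.load(open('w1.pkl','rb'));s2=readout.get_state();im=cams.read_camera('wrist');cv2.imwrite('pics/w2.png',im[:,:,::-1]);pickle.dump(s2,open('w2.pkl','wb'))
V=[]
for nm,f,s in [('scene','scene0',None),('top','top0',None),('wrist','w1',s1),('wrist','w2',s2)]:
    a=cv2.imread(f'pics/{f}.png');g=a.min(2);p=proj(nm,(.594,.425,.104),s)
    h={'scene':24,'top':24,'wrist':75}[nm];x0,y0=int(max(p[0]-h,0)),int(max(p[1]-h,0));g=g[y0:y0+2*h,x0:x0+2*h]
    g=cv2.GaussianBlur(cv2.resize(g,None,fx=4,fy=4,interpolation=cv2.INTER_CUBIC),(5,5),0)
    m=((g>(150 if nm=='wrist' else 145))*255).astype(np.uint8)
    cs,hi=cv2.findContours(m,cv2.RETR_CCOMP,cv2.CHAIN_APPROX_NONE)
    # ring = component containing a sizeable hole
    c0=max((i for i in range(len(cs)) if hi[0][i][3]>=0),key=lambda i:cv2.contourArea(cs[i])*(cv2.contourArea(cs[hi[0][i][3]])<.5*m.size))
    for c in (cs[hi[0][c0][3]],cs[c0]):
        e=cv2.fitEllipse(c);k=(np.array(e[0])+.5)/4-.5+[x0,y0];print(f,k.round(1),np.array(e[1])/4,round(e[2]),len(c))
    c=cv2.fitEllipse(cs[hi[0][c0][3]])
    t=np.linspace(0,2*np.pi,40,endpoint=False);al=np.deg2rad(c[2]);A,B=c[1][0]/2,c[1][1]/2
    pts=np.c_[c[0][0]+A*np.cos(t)*np.cos(al)-B*np.sin(t)*np.sin(al),c[0][1]+A*np.cos(t)*np.sin(al)+B*np.sin(t)*np.cos(al)]
    pts=(pts+.5)/4-.5+[x0,y0];V.append((f,[ray(nm,q,s) for q in pts]))
    cv2.imwrite(f'pics/m_{f}.png',m)
def solve(V):
    E=[np.array([r[0] for r in v]) for _,v in V];D=[np.array([r[1] for r in v]) for _,v in V]
    nn=lambda x:np.array([x[3],x[4],1])/np.sqrt(1+x[3]**2+x[4]**2)
    def f(x):
        n=nn(x);o=[]
        for e,d in zip(E,D):
            P=e+d*(((x[:3]-e)@n)/(d@n))[:,None];o.append(np.linalg.norm(P-x[:3],axis=1)-x[5])
        return np.concatenate(o)*1000
    r=least_squares(f,[.594,.425,.104,-.3,-.5,.03]);n=nn(r.x)
    print([v[0] for v in V],'c',r.x[:3].round(4),'n',n.round(3),'tilt',np.arccos(n[2]).round(3),'az',np.arctan2(n[1],n[0]).round(3),'r',r.x[5].round(4),'rms mm',np.sqrt(np.mean(r.fun**2)).round(2),'pivot',(r.x[:3]-.025*n).round(4))
solve(V);solve(V[2:]);solve([V[0],V[2]]);solve([V[0],V[1]]);solve([V[0],V[3]])
E
python3 ring.py
```

```text
scene0 [178.2 250.4] [44.23090744 53.53332138] 128 762
scene0 [170.7 253.7] [11.20589828 24.9218235 ] 116 211
top0 [188.1 172. ] [30.06694221 31.25363541] 104 348
top0 [188.4 172.1] [20.97016525 21.64074326] 113 239
w1 [305.7 102. ] [83.52487183 91.81642914] 106 998
w1 [306.3 105.1] [56.63189316 62.46905899] 97 677
w2 [305.4 220.2] [59.28139114 83.21826935] 94 818
w2 [306.2 222.2] [39.23776245 56.97948456] 91 556
['scene0', 'top0', 'w1', 'w2'] c [0.5959 0.4262 0.1113] n [-0.621  0.185  0.762] tilt 0.705 az 2.852 r 0.0353 rms mm 7.38 pivot [0.6114 0.4216 0.0922]
['w1', 'w2'] c [0.5992 0.4293 0.1063] n [-0.306 -0.401  0.863] tilt 0.529 az -2.223 r 0.0294 rms mm 0.2 pivot [0.6068 0.4393 0.0848]
['scene0', 'w1'] c [0.594  0.4228 0.1113] n [-0.705  0.166  0.689] tilt 0.81 az 2.91 r 0.0383 rms mm 7.19 pivot [0.6117 0.4187 0.0941]
['scene0', 'top0'] c [0.5922 0.4225 0.1141] n [-0.704  0.217  0.676] tilt 0.828 az 2.843 r 0.0383 rms mm 5.77 pivot [0.6098 0.4171 0.0972]
['scene0', 'w2'] c [0.5955 0.4217 0.1088] n [-0.664  0.127  0.737] tilt 0.742 az 2.953 r 0.0385 rms mm 8.27 pivot [0.6121 0.4185 0.0904]
```

```bash
sed -i "s/^s1=.*/s1=pickle.load(open('w1.pkl','rb'));s2=pickle.load(open('w2.pkl','rb'))/; s/c=cv2.fitEllipse(cs\[hi\[0\]\[c0\]\[3\]\])/c=cv2.fitEllipse(cs[c0])/; s/0.5,.03\]/0.5,.02]/" ring.py; sed -i '/^solve(V)/c solve(V);solve(V[1:]);solve(V[2:]);solve([V[0],V[3]]);solve(V[:2]);solve([V[0],V[2],V[3]])' ring.py; python3 ring.py | grep n
python3 - <<'E'
from h import *
# tin/tray refined: bright tin tops
for nm,uv in [('A',(280+160/4.5,180+155/4.5)),('B',(280+392/4.5,180+155/4.5)),('C',(280+621/4.5,180+145/4.5))]: print(nm,onz('top',uv,.075).round(4))
print('stand y', onz('top',(171.7,192.6),.085)-onz('top',(201.9,150.2),.085))
E
```

```text
scene0 [178.2 250.4] [44.23090744 53.53332138] 128 762
scene0 [170.7 253.7] [11.20589828 24.9218235 ] 116 211
['scene0', 'top0', 'w1', 'w2'] c [0.599  0.4287 0.1059] n [-0.295 -0.451  0.842] tilt 0.569 az -2.15 r 0.0204 rms mm 0.29 pivot [0.6064 0.44   0.0849]
['top0', 'w1', 'w2'] c [0.599  0.4286 0.1061] n [-0.298 -0.449  0.842] tilt 0.569 az -2.156 r 0.0204 rms mm 0.3 pivot [0.6064 0.4399 0.0851]
['w1', 'w2'] c [0.5991 0.4284 0.1055] n [-0.29  -0.446  0.847] tilt 0.56 az -2.147 r 0.0203 rms mm 0.09 pivot [0.6064 0.4395 0.0843]
['scene0', 'w2'] c [0.5991 0.4287 0.1059] n [-0.295 -0.449  0.844] tilt 0.567 az -2.152 r 0.0203 rms mm 0.18 pivot [0.6065 0.4399 0.0848]
['scene0', 'top0'] c [0.5987 0.4291 0.1062] n [-0.294 -0.455  0.841] tilt 0.573 az -2.145 r 0.0204 rms mm 0.14 pivot [0.6061 0.4404 0.0852]
['scene0', 'w1', 'w2'] c [0.5992 0.4285 0.1058] n [-0.295 -0.448  0.844] tilt 0.566 az -2.152 r 0.0203 rms mm 0.2 pivot [0.6066 0.4398 0.0847]
A [0.5235 0.18   0.075 ]
B [0.5253 0.0776 0.075 ]
C [ 0.5314 -0.0228  0.075 ]
stand y [-0.08705025  0.05724556  0.        ]
```

Call:
step_arm(
  increments=[
    [[-9,-37.5,0],[0,0,0.04]],
    [[-9,-37.5,0],[0,0,0]],
    [[-9,-37.5,0],[0,0,0]],
    [[-9,-37.5,0],[0,0,0]],
    [[-9,-37.5,0],[0,0,0]],
    [[-9,-37.5,0],[0,0,0]],
    [[-9,-37.5,0],[0,0,0]],
    [[-9,-37.5,0],[0,0,0]],
  ],
)

```text
time: 3.78
eef_pos: [0.5336, 0.1158, 0.2326]
tcp_rot: [0.881, 0.473, 0.001, 0.001]
contact_force: [1.2, -0.6, 0.0]
opening: 0.995
finger_force: 0.0
```

Call:
step_arm(
  increments=[
    [[-9,-38,-10],[0,0,0]],
    [[0,0,-10],[0,0,0]],
    [[0,0,0],[0,0,0]],
    [[0,0,0],[0,0,0]],
    [[0,0,0],[0,0,0]],
  ],
)

```text
time: 4.2
eef_pos: [0.5263, 0.0808, 0.2123]
tcp_rot: [0.881, 0.473, 0.001, 0.0]
contact_force: [0.6, -0.0, 0.5]
opening: 1.001
finger_force: 0.0
```

Run:
```python
from h import *
import pickle
s=readout.get_state();im=cams.read_camera('wrist');cv2.imwrite('pics/w3.png',im[:,:,::-1]);pickle.dump(s,open('w3.pkl','wb'))
print(s['time'],s['eef_pos'],s['tcp_rot'],proj('wrist',(.5255,.078,.075),s),proj('wrist',(.5255,.078,.003),s))
```

```text
4.2 [0.52632174 0.08084671 0.21231743] [8.80859109e-01 4.73377828e-01 7.65377196e-04 2.76418414e-04] [326.16003866 229.26045911] [325.96805584 208.7635335 ]
```

View pics/w3.png

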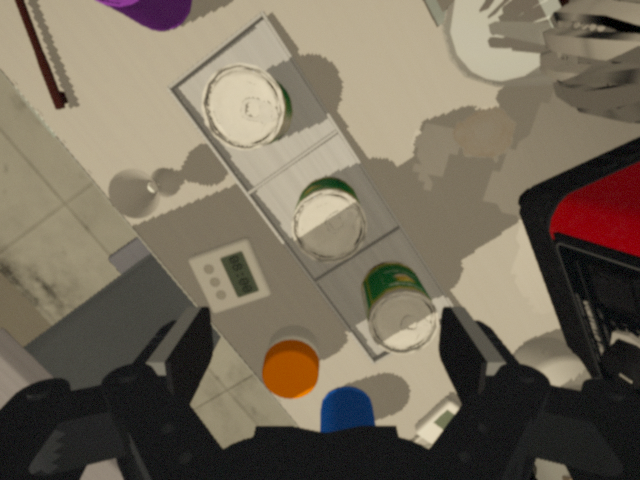

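The middle tin's lid is centred at about (330,225), with the timer beside it at (230,275); the fingers straddle clear of the neighbouring tins.

Run:
```python
from h import *
import pickle
s=pickle.load(open('w3.pkl','rb'));p=onz('wrist',(330,225),.075,s);print(p)
for q in [(246,105),(400,315)]: print(onz('wrist',q,.075,s))
print((p-s['eef_pos'])*1000)
```

```text
[0.52971052 0.07916268 0.075     ]
[0.52847503 0.18168792 0.075     ]
[ 0.53547755 -0.01419137  0.075     ]
[   3.38878341   -1.68403145 -137.31742735]
```

Call:
step_arm(
  increments=[
    [[2,-2,-25],[0,0,0]],
    [[0,0,-25],[0,0,0]],
    [[0,0,-25],[0,0,0]],
    [[0,0,-25],[0,0,0]],
    [[0,0,-25],[0,0,0]],
    [[0,0,-25],[0,0,0]],
    [[0,0,-18],[0,0,0]],
    [[0,0,-10],[0,0,0]],
  ],
)

```text
time: 4.92
eef_pos: [0.5271, 0.0796, 0.0311]
tcp_rot: [0.88, 0.474, -0.001, -0.001]
contact_force: [0.1, -0.1, 0.5]
opening: 1.0
finger_force: 0.0
```

Call:
step_arm(
  increments=[
    [[0,0,0],[0,0,0]],
    [[0,0,0],[0,0,0]],
    [[0,0,0],[0,0,0]],
  ],
)

```text
time: 5.17
eef_pos: [0.5297, 0.0787, 0.0349]
tcp_rot: [0.881, 0.474, 0.001, 0.001]
contact_force: [0.5, -0.0, 0.2]
opening: 1.004
finger_force: 0.0
```

Call:
step_arm(
  increments=[
    [[0,0,0],[0,0,0]],
    [[0,0,0],[0,0,0]],
    [[0,0,0],[0,0,0]],
    [[0,0,0],[0,0,0]],
    [[0,0,0],[0,0,0]],
    [[0,0,0],[0,0,0]],
    [[0,0,0],[0,0,0]],
    [[0,0,0],[0,0,0]],
  ],
  fingers=-1,
  grip_force=50,
)

```text
time: 5.83
eef_pos: [0.5295, 0.0783, 0.0349]
tcp_rot: [0.881, 0.473, 0.001, 0.001]
contact_force: [0.1, 0.2, 6.5]
opening: 0.662
finger_force: 53.5
```

Call:
step_arm(
  increments=[
    [[0,0,8],[0,0,0]],
    [[0,0,15],[0,0,0]],
    [[0,0,25],[0,0,0]],
    [[0,0,30],[0,0,0]],
    [[0,0,30],[0,0,0]],
    [[0,0,30],[0,0,0]],
    [[0,0,30],[0,0,0]],
    [[0,0,20],[0,0,0]],
  ],
)

```text
time: 6.5
eef_pos: [0.5285, 0.0783, 0.2243]
tcp_rot: [0.881, 0.473, 0.001, 0.001]
contact_force: [-0.1, -0.1, -1.7]
opening: 0.66
finger_force: 53.5
```

```bash
cat > tgt.py <<'E'
from h import *
L=np.array([.599,.4286,.1059]);n=np.array([-.295,-.449,.843]);n/=np.linalg.norm(n)
s=readout.get_state();Q=R.from_quat(s['tcp_rot']);z=Q.as_matrix()[:,2]
import sys
b=float(sys.argv[1]) if len(sys.argv)>1 else .0314   # base beyond TCP along tool z
T=L+n*.08+n*b
ax=np.cross(z,-n);a=np.arcsin(np.linalg.norm(ax));rv=ax/np.linalg.norm(ax)*a
print('t',s['time'],'pos',s['eef_pos'],'target',T.round(4),'d mm',((T-s['eef_pos'])*1000).round(1),'rv',rv.round(4),'F',s['contact_force'],s['opening'],s['finger_force'],'q',s['qpos'].round(2))
E
python3 tgt.py
python3 - <<'E'
from h import *
im=cams.read_camera('wrist');im2=cams.read_camera('scene')
cv2.imwrite('pics/g1.png',np.hstack([cv2.resize(im,(400,300)),cv2.resize(im2[150:330,200:440],(400,300))])[:,:,::-1])
E
```

```text
t 6.5 pos [0.52850281 0.07829855 0.22429381] target [0.5661 0.3786 0.1998] d mm [ 37.6 300.3 -24.4] rv [ 0.4742 -0.309   0.0014] F [-0.0996932  -0.06725954 -1.71237613] 0.6604863677543434 53.512269258499146 q [-0.04 -0.02  1.93 -0.    1.23  0.54]
```

View pics/g1.png

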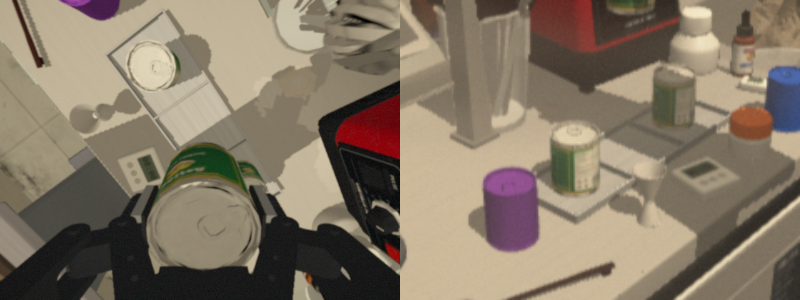

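Call:
step_arm(
  increments=[
    [[2,20,2],[0.059,-0.0385,0]],
    [[3,35,2],[0.059,-0.0385,0]],
    [[3,37,2],[0.059,-0.0385,0]],
    [[3,37,2],[0.059,-0.0385,0]],
    [[3,37,2],[0.059,-0.0385,0]],
    [[3,37,2],[0.059,-0.0385,0]],
    [[3,37,2],[0.059,-0.0385,0]],
    [[3,30,2],[0.059,-0.0385,0]],
  ],
)

```text
time: 7.27
eef_pos: [0.5495, 0.3499, 0.2341]
tcp_rot: [0.846, 0.454, 0.243, -0.135]
contact_force: [-0.8, 0.4, -1.9]
opening: 0.66
finger_force: 53.4
```

Call:
step_arm(
  increments=[
    [[0,0,0],[0,0,0]],
    [[0,0,0],[0,0,0]],
    [[0,0,0],[0,0,0]],
    [[0,0,0],[0,0,0]],
  ],
)

```text
time: 7.6
eef_pos: [0.5511, 0.3474, 0.2361]
tcp_rot: [0.847, 0.454, 0.243, -0.133]
contact_force: [0.9, 0.3, -1.2]
opening: 0.657
finger_force: 53.7
```

```bash
python3 tgt.py .0319
```

```text
t 7.6 pos [0.55109234 0.34737092 0.23607862] target [0.566  0.3783 0.2003] d mm [ 14.9  31.  -35.8] rv [ 0.004  -0.0045 -0.001 ] F [ 0.91826215  0.27279305 -1.2027242 ] 0.6565674381136639 53.73596370220184 q [0.27 0.   1.95 0.51 0.81 0.57]
```

Call:
step_arm(
  increments=[
    [[3,6,-7],[0.004,-0.0045,0]],
    [[3,6,-7],[0,0,0]],
    [[3,6,-7],[0,0,0]],
    [[3,6,-7],[0,0,0]],
    [[3,7,-8],[0,0,0]],
    [[0,0,0],[0,0,0]],
    [[0,0,0],[0,0,0]],
    [[0,0,0],[0,0,0]],
  ],
)

```text
time: 8.27
eef_pos: [0.5662, 0.3796, 0.2012]
tcp_rot: [0.845, 0.454, 0.247, -0.134]
contact_force: [-0.0, 0.2, -2.6]
opening: 0.656
finger_force: 53.8
```

```bash
python3 tgt.py .0319
python3 - <<'E'
from h import *
L=np.array([.599,.4286,.1059]);n=np.array([-.295,-.449,.843]);n/=np.linalg.norm(n)
out=[]
for nm,h in [('scene',(60,45)),('top',(60,45))]:
    im=np.ascontiguousarray(cams.read_camera(nm));k=6
    c=proj(nm,L+n*.06);x0,y0=int(c[0]-h[0]),int(c[1]-h[1]);a=cv2.resize(im[y0:y0+2*h[1],x0:x0+2*h[0]],None,fx=3.3,fy=3.3,interpolation=cv2.INTER_CUBIC)
    f=lambda p:tuple(int(v) for v in (proj(nm,p)-[x0,y0]+.5)*3.3)
    cv2.line(a,f(L),f(L+n*.152),(255,0,0),1)
    u=np.cross(n,[0,0,1]);u/=np.linalg.norm(u);v=np.cross(n,u)
    for d,r in ((.08,.0285),(.152,.0285),(0,.0204)):
        P=[f(L+n*d+r*(np.cos(t)*u+np.sin(t)*v)) for t in np.linspace(0,2*np.pi,40)];cv2.polylines(a,[np.array(P)],True,(255,0,0),1)
    out.append(a)
cv2.imwrite('pics/f1.png',np.hstack(out)[:,:,::-1]);print(out[0].shape)
E
```

```text
t 8.2667 pos [0.56623636 0.37956429 0.20116378] target [0.566  0.3783 0.2003] d mm [-0.3 -1.2 -0.9] rv [-0.0018  0.0005 -0.0004] F [-0.02075491  0.2348705  -2.63552246] 0.6562782039740732 53.780386447906494 q [0.32 0.1  1.92 0.53 0.73 0.57]
(297, 396, 3)
```

View pics/f1.png

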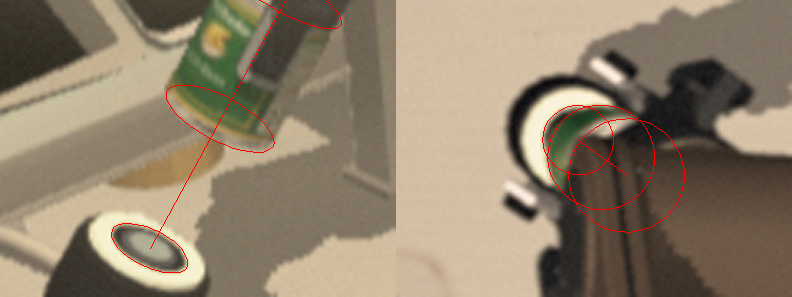

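The base lands on the drawn 8 cm circle in the scene half (about (220,118)). The side wall looks a few degrees off the drawn axis, so I measure it in a larger crop.

```bash
cat > chk.py <<'E'
from h import *
import sys
L=np.array([.599,.4286,.1059]);n=np.array([-.295,-.449,.843]);n/=np.linalg.norm(n)
im=np.ascontiguousarray(cams.read_camera('scene'));x0,y0,w,h,k=140,170,110,100,6
a=cv2.resize(im[y0:y0+h,x0:x0+w],None,fx=k,fy=k,interpolation=cv2.INTER_CUBIC)
f=lambda p:tuple(int(v) for v in (proj('scene',p)-[x0,y0]+.5)*k)
u=np.cross(n,[0,0,1]);u/=np.linalg.norm(u);v=np.cross(n,u)
for d in (.08,.152): cv2.polylines(a,[np.array([f(L+n*d+.0285*(np.cos(t)*u+np.sin(t)*v)) for t in np.linspace(0,2*np.pi,40)])],True,(255,0,0),1)
for sg in (1,-1): cv2.line(a,f(L+n*.08+sg*v*.0285),f(L+n*.152+sg*v*.0285),(255,0,0),1)
cv2.imwrite(f'pics/{sys.argv[1]}.png',a[:,:,::-1])
E
python3 chk.py f2
```

```text
(no output)
```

View pics/f2.png

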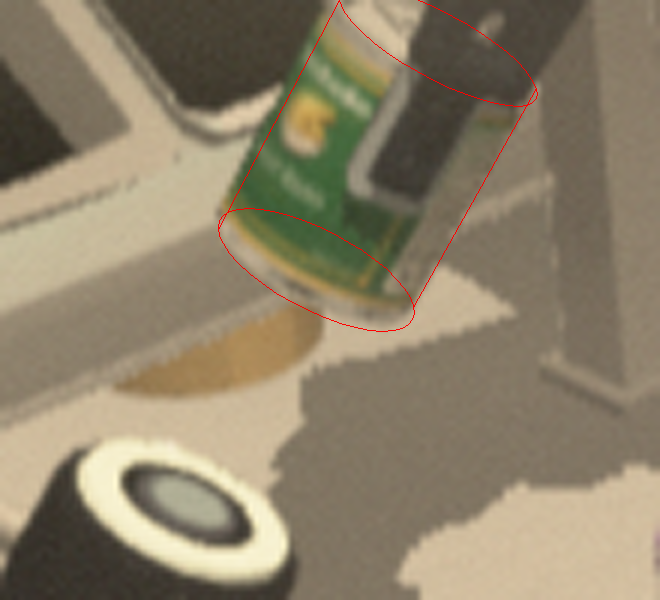

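The tin sits about 1° short of the required tilt and 1–2 mm off the drawn outline, so I make a small correction and then hold steady.

Call:
step_arm(
  increments=[
    [[-0.3,-1.2,-2],[0.017,-0.011,0]],
    [[0,0,0],[0,0,0]],
    [[0,0,0],[0,0,0]],
    [[0,0,0],[0,0,0]],
    [[0,0,0],[0,0,0]],
    [[0,0,0],[0,0,0]],
  ],
)

```text
time: 8.92
eef_pos: [0.5661, 0.3782, 0.1997]
tcp_rot: [0.843, 0.453, 0.256, -0.139]
contact_force: [-0.3, 0.2, -1.7]
opening: 0.66
finger_force: 53.7
```

```bash
python3 tgt.py .0319; python3 chk.py f3
```

```text
t 8.9167 pos [0.56610104 0.37821916 0.19969143] target [0.566  0.3783 0.2003] d mm [-0.1  0.1  0.6] rv [-0.0189  0.0123 -0.0001] F [-0.33101477  0.17923503 -1.72475955] 0.6595130289308738 53.744423389434814 q [0.31 0.1  1.94 0.57 0.71 0.53]
```

View pics/f3.png

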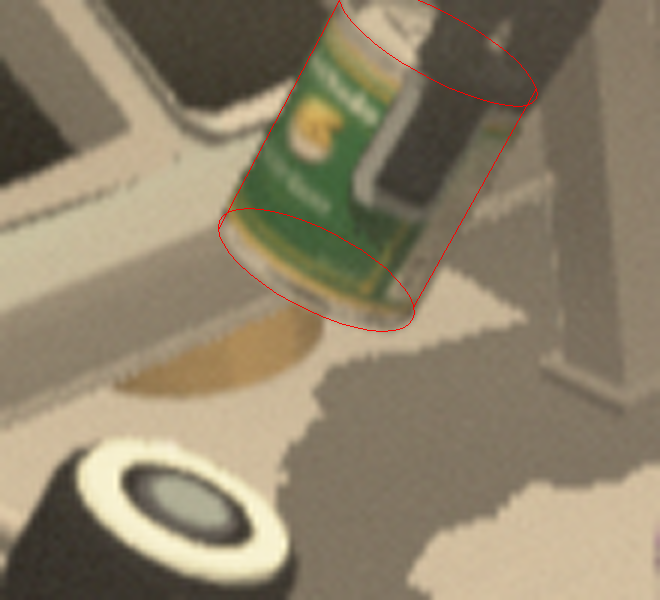

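The tin now fills the drawn outline, with its base on the circle at (316,270), square to the lens. Handing in.

```bash
python3 -c "
from plant import sign_off;print(sign_off())"
```

```text
the job is handed in; nothing more can be done
None
```

I took out tin_b, the middle tin behind the timer, and handed the job in with its base held square to the lens, centred and about 8 cm from the glass by my measurements, after about 9 s on the robot clock.

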